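# Unclip the fuse box cover

## Robot

A 7-joint arm with a two-finger parallel gripper is mounted at the origin on the work surface. World frame = base frame: x ahead of the robot, y to its left, z up, the work surface at z = 0. Lengths are in m, angles in rad, forces in N, time in s.
With the tool pointing down it reaches from about 0.425 to 0.925 m from the base axis. Payload 6.8 kg.
Tool frame: the origin (TCP) lies midway between the tips of the shut fingers; the grasp point (between the pads) lies 19 mm behind it; z points along the fingers, y is the direction in which the jaws open and shut (so a half turn about z gives the same grasp; the last joint's range is limited). The gripper opens to 85 mm and grips with 20 to 120 N. Pads are 22 mm wide; open, the fingers measure 114 mm over their backs; the gripper's body (76 mm by 85 mm) begins 54 mm behind the grasp point. The pads swing forward as they close: fully open they stand 13 mm farther back than shut.
Start: joints at [-1.307, 0.477, 0.022, 1.555, -0.011, 1.109, -0.083], TCP at [0.245, 0.629, 0.231] pointing down, gripper open.
Joint ranges: [-2.96, 2.96], [-0.34, 2.1], [-1.41, 1.46], [0.24, 2.44], [-1.37, 4.51], [0.17, 1.92], [-2.96, 2.96]. Speed limits (rad/s): [2.39, 2.39, 3.14, 3.14, 3.14, 3.14, 3.14].

## Interface

Orientations are given as a rotation vector (axis times angle).
In Python, from bench import r gives the robot as it stands. The module is installed in compiled form; this text tells all that it offers.
- The arm moves only by the tool apply_moves, never from a script. Its argument "plan" is a list that holds one entry, the list of rows, each a list of 7 numbers: the turn, a rotation vector about the tool's x, y, z scaled (see below), then the shift along the tool's x, y, z scaled (see below), then the closure, from -1 (fully open) to 1 (shut). In form: [[[wx, wy, wz, tx, ty, tz, grip], ...]]. A call has 1 to 12 rows; each row is the pose to reach, as a shift and turn from the pose commanded when the call began, along the tool's axes at that moment, turning the shorter way round; what a row does not reach only later rows make up. The controller multiplies each number of a shift by 0.4 m and each number of a turn by 180 degrees. A row lasts 1/12 s, in which the tool goes at most 41.7 mm and 7.16 degrees, less where a joint would pass 70% of its speed; a pose out of reach is approached as far as the arm can. A call with a number of a shift or a turn outside -1 to 1 is refused whole. A call with a gripper value outside its range is refused whole. The fingers move at their own pace and stop on an object; "force" is the grip in N (left out, the last holds). Time passes only in rows, so rows that repeat a pose let the fingers close. It gives the time, the measured TCP pose, the force and the opening at its end, in the units of the state.
- r.get_obs(): the state, without advancing time (a new reading comes with each control period).
- r.grab_frame(name): name is "scene" or "top" or "wrist"; returns a dict with "pixels" (384x512x3 uint8, blue, green, red), "fx", "fy", "cx", "cy" (pixels), "pose" (4x4, takes a point from camera to world coordinates). Camera axes: x right, y up, looking along -z (the intrinsics and any distortion apply to the point x, -y, -z); pixel columns grow to the right and rows downward; lengths in m; the calibration is good to about 2 mm. A picture is of the moment at which its call begins. There is no depth.
- r.hand_in(): hands the job in, once; it reports no verdict.
The state is a dict: "clock": time; "joints": joint angles; "qvel": joint speeds; "tau": joint torques, N m; "tcp_pos": TCP position; "orientation": TCP orientation; "contact_force": force on the tool from outside, world axes, zero at the start; "moment": the same for the moment, N m; "grip_width": finger opening in m.
Only numpy, scipy, OpenCV 4.12 (cv2) and the standard library are available. Lean on these libraries where they do the work, as an engineer would, in place of code of your own. Each camera call takes 0.05 s, during which the arm holds its last target. There are 200 camera calls.

## Task

Open the fuse box, the one with the orange snap tabs: squeeze its two tabs inward until the cover unclips, lift the cover off, and set it down right way up, lying flat inside the aluminium parts tray; lower it in rather than dropping it, then let go. Leave the cover with the blue tabs clipped on and where it is.

Things in the scene. Friction and masses are not known exactly. Their poses are not given: they have to be found in the camera images.
- fuse_cover: Black cover with 2 ORANGE tabs, 124 (x) by 88 mm (y), 0.13 kg, clipped on a fixed grey box. Origin: centre of its underside (skirt), 48 mm above the table at first; z up; flat top plate 19 mm above origin. Tabs stand up from the plate at x = 0, outer faces at y = +27 and -27 mm, 24 mm wide, 5 thick, tops 53 mm above origin. Squeezed along y to 40 mm across they unclip it and are its handle.
- fuse_tab (a joint): Inward slide (m) of the orange tab on the cover's +y side; the -y tab mirrors it. 0 at rest, teeth free past 0.004, stop at 0.007. Spring: 1.5 N at rest, 4 N at 0.004, 6.5 N at the stop; a 15 to 30 N grip closes both. With both in, the cover (2 to 3 mm play) is clear after 14 mm of straight lift; let go, the tabs spring out.
- relay_cover: The twin cover with BLUE tabs, same size, shape, origin and axes, clipped on an identical fixed box 62 mm high. Must stay. Both boxes' and the tray's x axes lie within 0.6 rad of straight ahead of the robot; which stands left, middle or right varies.
- parts_tray: Pale bare aluminium open tray, fixed, 240 mm (its x) by 190 mm (its y); walls 25 mm high, 4 mm thick; inner floor 4 mm above the table. Origin: centre of its underside, on the table; z up. The cover stands level on its skirt on the floor, any yaw near the centre, most room with its long side along the tray's x.
Things that resemble listed ones, but are neither listed nor needed, are in the scene too. What is shaped like the fuse_cover but yellow is not meant.

How it is judged:
On the way, in this order (a step that is already met when the one before it is completed fails the run):
1. the orange tabs are squeezed in while the cover is still on its box (value of joint fuse_tab above 0.0035 m and distance of fuse_cover from where it was at the start of the episode below 0.012 m), for 0.05 s.
2. the cover is lifted off, at least 25 mm above its seat, in the gripper (height (world z) of fuse_cover above 0.073 m and contact force between the fingers and fuse_cover above 0.5 N), for 0.1 s.
3. the cover is lowered to within 20 mm of the floor of the tray, inside it, while still held (z of fuse_cover in the frame of parts_tray below 0.024 m and x of fuse_cover in the frame of parts_tray between -0.08 and 0.08 m and y of fuse_cover in the frame of parts_tray between -0.06 and 0.06 m and contact force between the fingers and fuse_cover above 0.3 N), for 0.05 s.
At the end, for the whole second after the job is handed in: The cover with orange tabs lies right way up and flat (within 7 degrees) on the inner floor of the parts tray (its skirt within 6 mm of the floor), at rest and let go so that its tabs have sprung out again; the cover with blue tabs is still clipped on its box, within 12 mm of where it was (z of fuse_cover in the frame of parts_tray between 0 and 0.01 m and x of fuse_cover in the frame of parts_tray between -0.08 and 0.08 m and y of fuse_cover in the frame of parts_tray between -0.06 and 0.06 m and angle between fuse_cover's own z axis and vertical below 0.12 rad and linear speed of fuse_cover below 0.02 m/s and value of joint fuse_tab below 0.002 m and distance of relay_cover from where it was at the start of the episode below 0.012 m); the robot touches nothing.
It fails at once if the cover with the blue tabs is moved off its place by more than 12 mm (distance of relay_cover from where it was at the start of the episode above 0.012 m).
It also fails if it takes over 42 s, if anything falls off the work surface, if the arm or the gripper's body presses on something with over 40 N, if the wrist force passes 120 N, or if a joint passes its speed limit or range.

## Working session

There is one attempt and no reset: what is moved stays moved. The work goes in short steps, Python scripts to look and compute and a tool call to move; the robot and the scene stay as the last step left them, time stands still between calls to the robot, and variables do not carry over. Pictures are saved under pics/ and viewed, on a budget of 10 in all, crops included, one or two more only if the job needs it, and the job is handed in when it is done.

Besides the shell and the picture viewer there is one more tool, called as name([rows], argument=value, ...), one row to a line, values as JSON. apply_moves: Moves the arm, as the interface text tells. Its arguments: {"type":"object","properties":{"plan":{"type":"array","items":{"type":"array","items":{"type":"array","items":{"type":"number","minimum":-1,"maximum":1}}}},"force":{"type":"number"}},"required":["plan"]}

```bash
mkdir -p pics; cat > h.py <<'E'
import numpy as np, cv2
from bench import r
def grab(n,save=None):
    f=r.grab_frame(n)
    if save: cv2.imwrite('pics/'+save+'.png',f['pixels']); np.savez('pics/'+save+'.npz',**{k:f[k] for k in f})
    return f
def ray(f,u,v):
    d=np.array([(u-f['cx'])/f['fx'],-(v-f['cy'])/f['fy'],-1.0]); P=np.array(f['pose'])
    return P[:3,3],P[:3,:3]@d
def onz(f,u,v,z):
    o,d=ray(f,u,v); return o+d*(z-o[2])/d[2]
def proj(f,p):
    P=np.array(f['pose']); q=P[:3,:3].T@(np.array(p)-P[:3,3])
    return np.array([f['cx']+f['fx']*q[0]/-q[2], f['cy']-f['fy']*q[1]/-q[2]])
def tri(f1,a,f2,b):
    o1,d1=ray(f1,*a);o2,d2=ray(f2,*b)
    s=np.linalg.lstsq(np.c_[d1,-d2],o2-o1,rcond=None)[0]
    p,q=o1+s[0]*d1,o2+s[1]*d2; return (p+q)/2,np.linalg.norm(p-q)
E
python3 - <<'E'
from h import *
a=grab('top','top1');b=grab('scene','scene1')
for f in(a,b): print({k:(v if k=='pose' else v) for k,v in f.items() if k!='pixels'})
print(r.get_obs())
E
```

```text
{'fx': 350.9904256375604, 'fy': 350.9904256375604, 'cx': 257.55759583830957, 'cy': 186.62886182649243, 'pose': array([[-0.0265789 ,  0.99583448, -0.08721956,  0.43877252],
       [-0.99959825, -0.02561706,  0.01212878,  0.05946959],
       [ 0.00984395,  0.08750689,  0.99611527,  0.86293465],
       [ 0.        ,  0.        ,  0.        ,  1.        ]])}
{'fx': 347.17228189616003, 'fy': 347.17228189616003, 'cx': 257.4362983406357, 'cy': 188.63800648694274, 'pose': array([[-0.75217766, -0.54132064,  0.37576685,  0.81002094],
       [ 0.65884615, -0.62840623,  0.41355455,  0.37987682],
       [ 0.01226862,  0.55863903,  0.82932015,  0.73663949],
       [ 0.        ,  0.        ,  0.        ,  1.        ]])}
{'clock': 0.1, 'joints': array([-1.30713163,  0.47772511,  0.02232165,  1.55634004, -0.01149013,
        1.10926723, -0.08310771]), 'qvel': array([ 5.28765978e-04, -2.27447451e-03, -9.55028523e-05, -1.11610409e-03,
        5.74069561e-04, -1.19808366e-03, -1.51095857e-03]), 'tau': array([ 4.18531694e-03, -5.97760391e+01,  1.61370814e+00, -2.81953222e+01,
        1.28370340e-02,  5.16334185e-03, -1.54396645e-05]), 'tcp_pos': array([0.24501176, 0.62840618, 0.23042266]), 'orientation': array([-5.80520722e-01, -3.08730374e+00,  2.51531670e-03]), 'contact_force': array([ 0.20453472, -0.62948901,  0.74103828]), 'moment': array([-0.01267792, -0.04964299, -0.01042205]), 'grip_width': 0.08514309066716112}
```

View pics/top1.png

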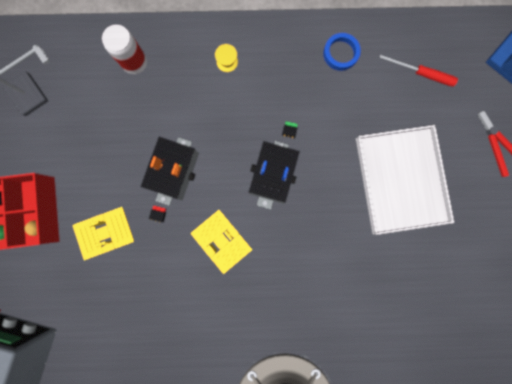

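View pics/scene1.png

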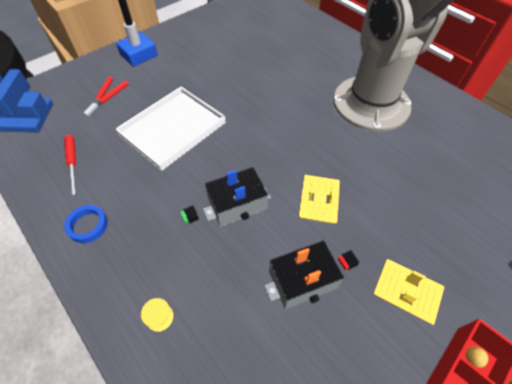

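Top view: the orange-tab cover is at (168,168), the blue-tab cover at (275,172), and flat yellow look-alikes at (103,233) and (221,242). The tray is at (405,180). In the scene view, orange is at (306,270), blue at (237,190) and the tray at (172,127). Orange tabs mark the fuse cover; I'll measure it and check with a crop.

```bash
cat > m.py <<'E'
from h import *
class F(dict):pass
L=lambda n:{k:v for k,v in np.load('pics/'+n+'.npz').items()}
def blobs(m,amin):
    n,l,s,c=cv2.connectedComponentsWithStats(m.astype(np.uint8)); return [(s[i,4],c[i],l==i) for i in range(1,n) if s[i,4]>=amin]
def rect(mask):
    c=max(cv2.findContours(mask.astype(np.uint8),0,2)[0],key=cv2.contourArea); return c
E
python3 - <<'E'
from m import *
a=L('top1');b=L('scene1')
def hsv(f): return cv2.cvtColor(f['pixels'],cv2.COLOR_BGR2HSV)
def om(f):
    h=hsv(f);return (h[...,0]>5)&(h[...,0]<17)&(h[...,1]>150)&(h[...,2]>110)
def bm(f):
    h=hsv(f);return (h[...,0]>100)&(h[...,0]<125)&(h[...,1]>150)&(h[...,2]>90)
for nm,m in(('o',om),('b',bm)):
    for f,w in((a,'top'),(b,'scene')):
        for ar,c,_ in blobs(m(f),20): print(nm,w,ar,c.round(1),onz(f,*c,0.098 if nm=='o' else .112).round(3))
# plates: black, per top view
h=hsv(a); dark=h[...,2]<50
for (x0,x1,y0,y1,z) in((130,210,125,212,.067),(240,310,125,215,.081)):
    m=np.zeros_like(dark);m[y0:y1,x0:x1]=dark[y0:y1,x0:x1]
    m=cv2.morphologyEx(m.astype(np.uint8),cv2.MORPH_CLOSE,np.ones((9,9)));m=cv2.morphologyEx(m,cv2.MORPH_OPEN,np.ones((11,11)))
    c=rect(m);bx=cv2.boxPoints(cv2.minAreaRect(c));p=np.array([onz(a,*q,z) for q in bx])
    print('plate',bx.round(0).tolist(),p.mean(0).round(4),p.round(3)[:,:2].tolist(),np.linalg.norm(np.roll(p,-1,0)-p,axis=1).round(3))
m=(h[...,2]>150)&(h[...,1]<40);m[:,:340]=0;m[:110]=0;m[:,470:]=0
c=rect(m);bx=cv2.boxPoints(cv2.minAreaRect(c))
for z in(.025,): 
    p=np.array([onz(a,*q,z) for q in bx]);e=np.roll(p,-1,0)-p
    print('tray',bx.round(0).tolist(),p.mean(0).round(4),np.linalg.norm(e,axis=1).round(3),np.arctan2(e[:,1],e[:,0]).round(3))
cr=lambda f,x,y:cv2.resize(f['pixels'][y:y+110,x:x+110],(390,390),interpolation=cv2.INTER_CUBIC)
cv2.imwrite('pics/crop1.png',np.hstack([cr(a,115,115),cr(b,255,220)]))
E
```

```text
o top 115 [155.4 162.7] [0.564 0.273 0.098]
o top 89 [175.4 169.2] [0.549 0.229 0.098]
o top 75 [ 30.4 228.4] [0.428 0.541 0.098]
o scene 150 [302.2 255. ] [0.558 0.237 0.098]
o scene 153 [312.2 276.8] [0.575 0.281 0.098]
o scene 91 [476.5 355.8] [0.465 0.558 0.098]
b top 625 [341.5  50.8] [ 0.803 -0.145  0.112]
b top 645 [502.9  58.6] [ 0.778 -0.506  0.112]
b top 50 [263.7 166.8] [0.547 0.036 0.112]
b top 54 [284.9 172.7] [ 0.533 -0.009  0.112]
b scene 748 [137.2  50.1] [ 0.471 -0.533  0.112]
b scene 2314 [ 20.4 104.1] [ 0.815 -0.525  0.112]
b scene 142 [231.8 177.9] [0.551 0.01  0.112]
b scene 137 [239.9 192.5] [0.562 0.051 0.112]
b scene 826 [ 85.6 223.6] [ 0.846 -0.094  0.112]
plate [[145.0, 169.0], [180.0, 169.0], [180.0, 194.0], [145.0, 194.0]] [0.5258 0.2655 0.067 ] [[0.555, 0.305], [0.553, 0.226], [0.496, 0.226], [0.498, 0.305]] [0.08  0.057 0.079 0.057]
plate [[250.0, 196.0], [255.0, 143.0], [296.0, 147.0], [291.0, 200.0]] [0.5409 0.0139 0.081 ] [[0.488, 0.067], [0.606, 0.053], [0.594, -0.04], [0.476, -0.024]] [0.119 0.094 0.119 0.093]
tray [[355.0, 136.0], [436.0, 122.0], [454.0, 223.0], [373.0, 237.0]] [ 0.5225 -0.3058  0.025 ] [0.204 0.248 0.199 0.247] [-1.419 -3.04   1.715  0.122]
```

View pics/crop1.png

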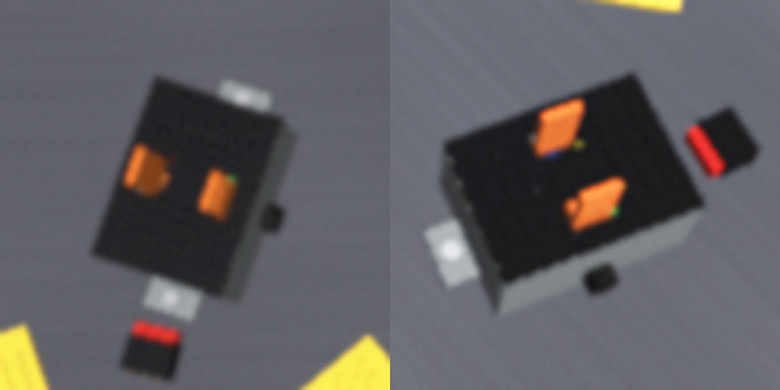

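The crop confirms a black cover with two orange tabs. Plate corners in the left crop are about (155,76), (284,118), (225,295), (92,253), and in the right crop (55,145), (243,73), (313,207), (107,283), counting from that crop's own left edge.

```bash
python3 - <<'E'
from m import *
a=L('top1');b=L('scene1');s=390/110
A=np.array([(155,76),(284,118),(225,295),(92,253)])/s+[115,115]
B=np.array([(313,207),(243,73),(55,145),(107,283)])/s+[255,220]
for f,q in((a,A),(b,B)):
    p=np.array([onz(f,*c,.067) for c in q]);e=np.roll(p,-1,0)-p
    print(p.round(3)[:,:2].tolist(),p.mean(0).round(4),np.linalg.norm(e,axis=1).round(3),np.arctan2(e[:,1],e[:,0]).round(3))
import itertools
for p in B: print([ (tri(a,q,b,p)[0].round(3).tolist(),round(tri(a,q,b,p)[1],4)) for q in A if tri(a,q,b,p)[1]<.006])
from scipy.spatial.transform import Rotation as R
o=r.get_obs();print(R.from_rotvec(o['orientation']).as_matrix().round(3))
E
```

```text
[[0.63, 0.274], [0.6, 0.191], [0.487, 0.23], [0.516, 0.314]] [0.5583 0.2521 0.067 ] [0.088 0.12  0.09  0.121] [-1.913  2.812  1.24  -0.34 ]
[[0.519, 0.319], [0.488, 0.237], [0.604, 0.197], [0.635, 0.274]] [0.5615 0.2568 0.067 ] [0.088 0.122 0.083 0.125] [-1.934 -0.333  1.176  2.771]
[([0.516, 0.318, 0.059], np.float64(0.0018))]
[([0.486, 0.233, 0.059], np.float64(0.0052))]
[([0.601, 0.193, 0.057], np.float64(0.0029))]
[([0.633, 0.274, 0.061], np.float64(0.0036))]
[[-0.932  0.363 -0.   ]
 [ 0.363  0.932 -0.002]
 [-0.    -0.002 -1.   ]]
```

apply_moves([
  [[0,0,0,-1,-0.57,0,-1],[0,0,0,-1,-0.57,0,-1],[0,0,0,-1,-0.57,0,-1],[0,0,0,-1,-0.57,0,-1],[0,0,0,-1,-0.57,0,-1],[0,0,0,-1,-0.57,0,-1],[0,0,0,-1,-0.57,0,-1],[0,0,0,-1,-0.57,0,-1],[0,0,0,-1,-0.57,0,-1],[0,0,0,-1,-0.57,0,-1],[0,0,0,-1,-0.57,0,-1],[0,0,0,-1,-0.57,0,-1]],
], force=25)

```text
clock: 1.1
tcp_pos: [0.5405, 0.2614, 0.2313]
orientation: [0.599, 3.08, -0.006]
contact_force: [0.7, -1.2, 0.2]
grip_width: 0.0857
```

```bash
python3 - <<'E'
from m import *
a=grab('wrist','w1');print(a['pose'],a['fx'],a['cx'],a['cy']);o=r.get_obs();print(o['tcp_pos'],o['orientation'],o['clock'])
for p in([.56,.2545,.067],[.56,.2545,.101]):print(proj(a,p))
E
```

```text
[[ 0.37484997 -0.89380963 -0.24615413  0.47968803]
 [ 0.92708085  0.36055355  0.10257795  0.28706031]
 [-0.00293342 -0.26665612  0.96378727  0.37457027]
 [ 0.          0.          0.          1.        ]] 264.4196137687138 257.89908956951183 190.67876662868343
[0.5383945  0.26494101 0.23110298] [ 0.59533724  3.08290293 -0.00385303] 1.15
[258.57857034 191.92651171]
[258.56425084 200.42870626]
```

View pics/w1.png

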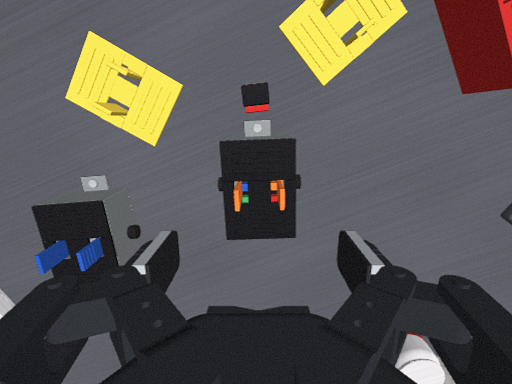

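The wrist view shows the orange-tab cover centred at about (259,190), with plate corners near (220,141), (295,138), (296,239), (227,240) and tabs at (237,195) and (282,195).

```bash
python3 - <<'E'
from m import *
a=L('w1');g=a['pixels'];h=cv2.cvtColor(g,cv2.COLOR_BGR2HSV)
m=(h[...,0]>5)&(h[...,0]<17)&(h[...,1]>150)&(h[...,2]>110);m[:150]=0;m[230:]=0;m[:,:200]=0;m[:,310:]=0
for ar,c,l in blobs(m,40):
    ys,xs=np.where(l);print('tab',ar,c.round(1),xs.min(),xs.max(),ys.min(),ys.max())
    u=xs.min() if c[0]<258 else xs.max()+1
    for v in(ys.min(),ys.max()+1): print(onz(a,u,v,.101).round(4))
d=(g.max(2)<40).astype(np.uint8);d[:,:205]=0;d[:,312:]=0;d[:125]=0;d[255:]=0
d=cv2.morphologyEx(d,cv2.MORPH_CLOSE,np.ones((25,9)));d=cv2.morphologyEx(d,cv2.MORPH_OPEN,np.ones((31,31)))
c=rect(d);bx=cv2.boxPoints(cv2.minAreaRect(c));p=np.array([onz(a,*q,.067) for q in bx]);e=np.roll(p,-1,0)-p
print(bx.round(1).tolist(),p.mean(0),np.linalg.norm(e,axis=1).round(4),np.arctan2(e[:,1],e[:,0]).round(3))
q=cv2.approxPolyDP(c,8,True)[:,0];print(q.tolist())
p=np.array([onz(a,*t,.067) for t in q]);print(p.round(3).tolist(),p.mean(0))
E
```

```text
tab 220 [237.5 195.7] 233 242 181 211
[0.5298 0.2374 0.101 ]
[0.5619 0.2235 0.101 ]
tab 264 [278.8 191.9] 270 284 180 210
[0.5494 0.289  0.101 ]
[0.5821 0.2768 0.101 ]
[[221.0, 140.0], [294.0, 140.0], [294.0, 238.0], [221.0, 238.0]] [0.55901848 0.2534711  0.067     ] [0.0837 0.1226 0.0927 0.1228] [ 1.187 -0.348 -1.954  2.72 ]
[[221, 142], [227, 238], [293, 237], [294, 140]]
[[0.489, 0.237, 0.067], [0.601, 0.195, 0.067], [0.631, 0.273, 0.067], [0.518, 0.315, 0.067]] [0.55980357 0.25483176 0.067     ]
```

apply_moves([
  [[0,0,-0.007,-0.0715,-0.015,0.1,-1],[0,0,-0.007,-0.0715,-0.015,0.2,-1],[0,0,-0.007,-0.0715,-0.015,0.25,-1],[0,0,-0.007,-0.0715,-0.015,0.25,-1],[0,0,-0.007,-0.0715,-0.015,0.25,-1],[0,0,-0.007,-0.0715,-0.015,0.25,-1],[0,0,-0.007,-0.0715,-0.015,0.25,-1],[0,0,-0.007,-0.0715,-0.015,0.25,-1]],
])

```text
clock: 1.82
tcp_pos: [0.5604, 0.2563, 0.1335]
orientation: [0.545, 3.091, 0.004]
contact_force: [0.3, -0.4, -0.4]
grip_width: 0.0854
```

```bash
python3 - <<'E'
from m import *
from scipy.spatial.transform import Rotation as R
a=grab('wrist','w2');o=r.get_obs();M=R.from_rotvec(o['orientation']).as_matrix();print(o['tcp_pos'],M.round(4),o['clock'])
d=np.array([.5595,.2548,.067])-o['tcp_pos'];print('tool shift',(M.T@d).round(4))
E
```

```text
[0.56029599 0.25604212 0.13317332] [[-0.9396  0.3423  0.0026]
 [ 0.3423  0.9396  0.0017]
 [-0.0018  0.0025 -1.    ]] 1.8667
tool shift [ 0.0004 -0.0016  0.0662]
```

View pics/w2.png

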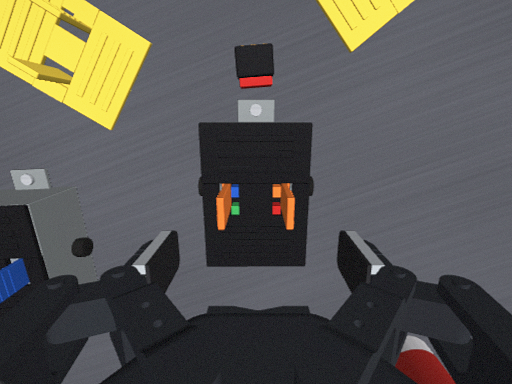

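The tab tops are symmetric at about (218,229) and (294,229). Their midpoint, 256, is about 1.6 mm off in −y, which agrees with the computed shift. Now I descend and squeeze.

apply_moves([
  [[0,0,0,0,-0.004,0.05,-1],[0,0,0,0,-0.004,0.1,-1],[0,0,0,0,-0.004,0.14,-1],[0,0,0,0,-0.004,0.16,-1],[0,0,0,0,-0.004,0.16,-1],[0,0,0,0,-0.004,0.16,-1],[0,0,0,0,-0.004,0.16,-1]],
])

```text
clock: 2.45
tcp_pos: [0.5599, 0.2541, 0.0686]
orientation: [0.547, 3.092, 0.002]
contact_force: [0.6, 0.1, 0.6]
grip_width: 0.085
```

apply_moves([
  [[0,0,0,0,0,0,1],[0,0,0,0,0,0,1],[0,0,0,0,0,0,1],[0,0,0,0,0,0,1],[0,0,0,0,0,0,1],[0,0,0,0,0,0,1],[0,0,0,0,0,0,1],[0,0,0,0,0,0,1]],
], force=28)

```text
clock: 3.12
tcp_pos: [0.5598, 0.2544, 0.0689]
orientation: [0.546, 3.092, 0.003]
contact_force: [-1.9, -0.8, 8.9]
grip_width: 0.0382
```

```bash
python3 - <<'E'
from m import *
a=grab('wrist','w3');o=r.get_obs();print({k:o[k] for k in('clock','tcp_pos','orientation','contact_force','moment','grip_width')})
E
```

```text
{'clock': 3.1667, 'tcp_pos': array([0.55984233, 0.25434308, 0.06889245]), 'orientation': array([5.46273705e-01, 3.09213859e+00, 2.73142494e-03]), 'contact_force': array([-1.99679908, -0.06427132,  9.39302833]), 'moment': array([-0.08806286,  0.41098182,  0.03348037]), 'grip_width': 0.038012433006189464}
```

The opening is 38 mm, so both tabs are at the stop. Lifting straight up.

apply_moves([
  [[0,0,0,0,0,-0.02,1],[0,0,0,0,0,-0.04,1],[0,0,0,0,0,-0.06,1],[0,0,0,0,0,-0.09,1],[0,0,0,0,0,-0.14,1],[0,0,0,0,0,-0.2,1],[0,0,0,0,0,-0.27,1],[0,0,0,0,0,-0.33,1],[0,0,0,0,0,-0.33,1],[0,0,0,0,0,-0.33,1],[0,0,0,0,0,-0.33,1]],
])

```text
clock: 4.08
tcp_pos: [0.5584, 0.2534, 0.199]
orientation: [-0.546, -3.093, 0.001]
contact_force: [-0.6, -0.4, -2.3]
grip_width: 0.0378
```

```bash
python3 - <<'E'
from m import *
from scipy.spatial.transform import Rotation as R
a=grab('wrist','w4');b=grab('scene','s4');o=r.get_obs();print({k:o[k] for k in('clock','tcp_pos','contact_force','grip_width')})
cv2.imwrite('pics/c4.png',np.hstack([cv2.resize(a['pixels'],(400,300)),cv2.resize(b['pixels'],(400,300))]))
# tray from scene1 + top1 : inner/outer white mask
for n in('top1','s4'):
    f=L(n);h=cv2.cvtColor(f['pixels'],cv2.COLOR_BGR2HSV);m=(h[...,2]>150)&(h[...,1]<40)
    z=np.zeros_like(m)
    if n=='top1': z[110:245,345:465]=1
    else: z[75:180,105:235]=1
    m=cv2.morphologyEx((m&z).astype(np.uint8),cv2.MORPH_CLOSE,np.ones((5,5)))
    c=cv2.convexHull(rect(m));q=cv2.approxPolyDP(c,6,True)[:,0]
    p=np.array([onz(f,*t,.025) for t in q]);e=np.roll(p,-1,0)-p
    print(n,q.tolist(),p.round(3)[:,:2].tolist(),p.mean(0).round(4),np.linalg.norm(e,axis=1).round(3),np.arctan2(e[:,1],e[:,0]).round(3))
E
```

```text
{'clock': 4.1833, 'tcp_pos': array([0.55798949, 0.2532381 , 0.19798708]), 'contact_force': array([ 0.54909449,  0.03030083, -1.25891164]), 'grip_width': 0.03765720544214511}
top1 [[434, 125], [454, 221], [373, 233], [356, 138]] [[0.652, -0.386], [0.418, -0.418], [0.394, -0.222], [0.625, -0.193]] [ 0.5223 -0.3049  0.025 ] [0.237 0.197 0.232 0.195] [-3.008  1.689  0.124 -1.429]
s4 [[182, 86], [225, 123], [161, 170], [115, 128]] [[0.413, -0.413], [0.41, -0.203], [0.636, -0.179], [0.654, -0.387]] [ 0.5281 -0.2953  0.025 ] [0.209 0.228 0.209 0.243] [ 1.585  0.107 -1.487 -3.035]
```

View pics/c4.png

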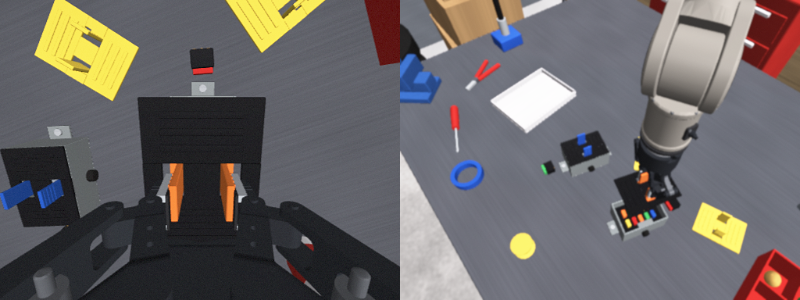

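The wrist view shows the cover held by both tabs, its plate at about (200,150) of the half-frame. The scene view shows the opened box at (638,218), blue cover (583,150) untouched, and the tray free. Tray centre is about (0.523,−0.302), yaw 0.13. Now the transfer, with the turn included.

apply_moves([
  [[0,0,-0.005,-0.005,-0.02,-0.05,1],[0,0,-0.02,-0.02,-0.07,-0.075,1],[0,0,-0.035,-0.04,-0.135,-0.075,1],[0,0,-0.05,-0.06,-0.2,-0.075,1],[0,0,-0.065,-0.08,-0.27,-0.075,1],[0,0,-0.08,-0.1,-0.34,-0.075,1],[0,0,-0.095,-0.12,-0.41,-0.075,1],[0,0,-0.11,-0.14,-0.475,-0.075,1],[0,0,-0.125,-0.16,-0.54,-0.075,1],[0,0,-0.14,-0.175,-0.6,-0.075,1],[0,0,-0.151,-0.19,-0.645,-0.075,1],[0,0,-0.151,-0.196,-0.667,-0.075,1]],
])

```text
clock: 5.18
tcp_pos: [0.5401, -0.0273, 0.2282]
orientation: [0.191, -3.133, 0.002]
contact_force: [0.3, 0.1, -1.6]
grip_width: 0.0374
```

```bash
python3 - <<'E'
from m import *
from scipy.spatial.transform import Rotation as R
o=r.get_obs();M=R.from_rotvec(o['orientation']).as_matrix();print(o['tcp_pos'],M.round(3),o['grip_width'],o['joints'].round(2))
print((M.T@(np.array([.5235,-.302,.2])-o['tcp_pos'])).round(4)/.4)
E
```

```text
[ 0.54011536 -0.02730134  0.22824482] [[-0.993 -0.121 -0.002]
 [-0.121  0.993 -0.001]
 [ 0.002 -0.001 -1.   ]] 0.037435535600037324 [-0.23  0.26  0.2   1.89 -0.06  1.    1.69]
[ 0.1245  -0.6765   0.07175]
```

apply_moves([
  [[0,0,0,0.005,-0.03,0,1],[0,0,0,0.015,-0.09,0,1],[0,0,0,0.03,-0.16,0,1],[0,0,0,0.045,-0.23,0,1],[0,0,0,0.055,-0.3,0,1],[0,0,0,0.07,-0.37,0,1],[0,0,0,0.08,-0.44,0,1],[0,0,0,0.095,-0.51,0,1],[0,0,0,0.105,-0.58,0,1],[0,0,0,0.115,-0.63,0,1],[0,0,0,0.125,-0.665,0,1],[0,0,0,0.125,-0.675,0,1]],
])

```text
clock: 6.18
tcp_pos: [0.5242, -0.3004, 0.2287]
orientation: [0.19, -3.135, 0.001]
contact_force: [-0.3, 0.5, -0.9]
grip_width: 0.0375
```

apply_moves([
  [[0,0,0,0,0,0.04,1],[0,0,0,0,0,0.08,1],[0,0,0,0,0,0.12,1],[0,0,0,0,0,0.16,1],[0,0,0,0,0,0.19,1],[0,0,0,0,0,0.2,1],[0,0,0,0,0,0.2,1],[0,0,0,0,0,0.2,1],[0,0,0,0,0,0.2,1]],
])

```text
clock: 6.93
tcp_pos: [0.5259, -0.2981, 0.1503]
orientation: [-0.196, 3.134, -0.001]
contact_force: [1.1, -0.7, -1.6]
grip_width: 0.0373
```

```bash
python3 - <<'E'
from m import *
from scipy.spatial.transform import Rotation as R
a=grab('wrist','w5');b=grab('scene','s5');t=grab('top','t5');o=r.get_obs();M=R.from_rotvec(o['orientation']).as_matrix();print(o['tcp_pos'],M.round(3),o['grip_width'],o['clock'],o['contact_force'])
cv2.imwrite('pics/c5.png',np.hstack([cv2.resize(a['pixels'],(400,300)),cv2.resize(b['pixels'][40:220,60:300],(400,300))]))
E
```

```text
[ 0.52559957 -0.29817289  0.15014797] [[-0.992 -0.124  0.001]
 [-0.124  0.992 -0.   ]
 [-0.001 -0.001 -1.   ]] 0.03742514476496185 7.0833 [ 0.54487442  1.26317194 -1.77777663]
```

View pics/c5.png

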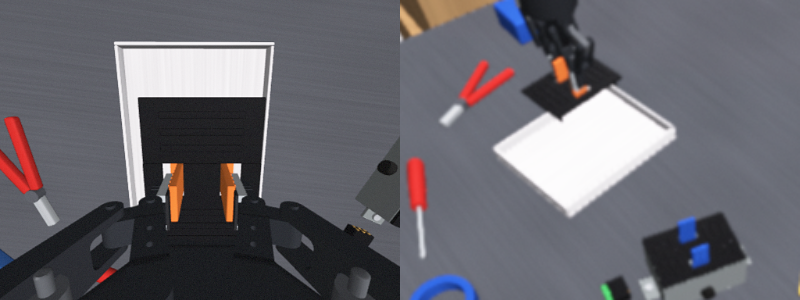

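Wrist view: the held cover at (202,130) sits over the tray, whose near-robot rim runs from (114,44) to (274,44). The cover is still level. I'll check the centring from those rim corners.

```bash
python3 - <<'E'
from m import *
a=L('w5')
p=[onz(a,x*1.28,y*1.28,.025) for x,y in((114,43),(274,43))];print(p)
m=(p[0]+p[1])/2;e=p[1]-p[0];L_=np.linalg.norm(e);e/=L_;n=np.array([-e[1],e[0],0]);n*=np.sign(n[0]);print(L_,np.arctan2(n[1],n[0]),'centre',m+.12*n)
for z in(.16,):
  q=[onz(a,x*1.28,y*1.28,z-.0) for x,y in((138,97),(266,97))];print(q)
E
```

```text
[array([ 0.41778324, -0.415992  ,  0.025     ]), array([ 0.39431724, -0.22822001,  0.025     ])]
0.18923259195642772 0.12432620361339172 centre [ 0.52512401 -0.30722527  0.025     ]
[array([ 0.46861071, -0.34526054,  0.16      ]), array([ 0.45861755, -0.26553327,  0.16      ])]
```

apply_moves([
  [[0,0,0,0,-0.0225,0.04,1],[0,0,0,0,-0.0225,0.08,1],[0,0,0,0,-0.0225,0.12,1],[0,0,0,0,-0.0225,0.16,1],[0,0,0,0,-0.0225,0.2,1],[0,0,0,0,-0.0225,0.23,1],[0,0,0,0,-0.0225,0.26,1],[0,0,0,0,-0.0225,0.28,1],[0,0,0,0,-0.0225,0.29,1],[0,0,0,0,-0.0225,0.29,1],[0,0,0,0,-0.0225,0.29,1]],
])

```text
clock: 8.0
tcp_pos: [0.5265, -0.3071, 0.0336]
orientation: [-0.195, 3.135, -0.0]
contact_force: [1.1, -0.5, -1.4]
grip_width: 0.0375
```

apply_moves([
  [[0,0,0,0,0,0.005,1],[0,0,0,0,0,0.01,1],[0,0,0,0,0,0.014,1],[0,0,0,0,0,0.016,1],[0,0,0,0,0,0.016,1],[0,0,0,0,0,0.016,1]],
])

```text
clock: 8.5
tcp_pos: [0.5262, -0.3069, 0.0269]
orientation: [0.196, -3.135, -0.0]
contact_force: [0.6, 0.0, -1.6]
grip_width: 0.0377
```

No contact yet; about 2 mm to go by reckoning. Creeping down.

apply_moves([
  [[0,0,0,0,0,0.002,1],[0,0,0,0,0,0.004,1],[0,0,0,0,0,0.006,1],[0,0,0,0,0,0.006,1],[0,0,0,0,0,0.006,1]],
])

```text
clock: 8.92
tcp_pos: [0.5263, -0.3069, 0.0251]
orientation: [-0.195, 3.135, 0.0]
contact_force: [-2.0, 1.1, 5.4]
grip_width: 0.0374
```

Contact: the vertical force rose by 7 N at the expected height. Opening, then retreating straight up.

apply_moves([
  [[0,0,0,0,0,0,-1],[0,0,0,0,0,0,-1],[0,0,0,0,0,0,-1],[0,0,0,0,0,0,-1],[0,0,0,0,0,0,-1],[0,0,0,0,0,0,-1],[0,0,0,0,0,0,-1],[0,0,0,0,0,0,-1]],
])

```text
clock: 9.58
tcp_pos: [0.5263, -0.3069, 0.0245]
orientation: [-0.195, 3.135, -0.0]
contact_force: [-0.7, 0.3, -0.2]
grip_width: 0.0852
```

apply_moves([
  [[0,0,0,0,0,-0.03,-1],[0,0,0,0,0,-0.08,-1],[0,0,0,0,0,-0.14,-1],[0,0,0,0,0,-0.22,-1],[0,0,0,0,0,-0.3,-1],[0,0,0,0,0,-0.38,-1],[0,0,0,0,0,-0.42,-1],[0,0,0,0,0,-0.42,-1],[0,0,0,0,0,-0.42,-1],[0,0,0,0,0,-0.42,-1]],
])

```text
clock: 10.42
tcp_pos: [0.5257, -0.3065, 0.1921]
orientation: [0.196, -3.135, -0.001]
contact_force: [-0.2, 0.4, -1.0]
grip_width: 0.0852
```

```bash
python3 - <<'E'
from m import *
a=grab('wrist','w6');b=grab('scene','s6');o=r.get_obs();print(o['tcp_pos'],o['grip_width'],o['clock'],o['contact_force'])
cv2.imwrite('pics/c6.png',np.hstack([cv2.resize(a['pixels'],(400,300)),cv2.resize(b['pixels'][40:220,60:300],(400,300))]))
h=cv2.cvtColor(a['pixels'],cv2.COLOR_BGR2HSV);m=(h[...,0]>5)&(h[...,0]<17)&(h[...,1]>150)&(h[...,2]>110)
for ar,c,l in blobs(m,60):
    ys,xs=np.where(l);u=xs.min() if c[0]<258 else xs.max()+1;print(ar,c.round(1),xs.min(),xs.max(),onz(a,u,ys.max(),.057).round(4))
for f in (L('scene1'),b):
    h=cv2.cvtColor(f['pixels'],cv2.COLOR_BGR2HSV);m=(h[...,0]>100)&(h[...,0]<125)&(h[...,1]>150)&(h[...,2]>90)
    print([c.round(1).tolist() for ar,c,_ in blobs(m,60) if 220<c[0]<260])
E
```

```text
[ 0.52537946 -0.30638118  0.19122347] 0.08506359514025036 10.5167 [-0.66072829 -0.31860087  0.03835708]
205 [235.6 177.4] 232 239 [ 0.541  -0.3329  0.057 ]
193 [279.8 177.5] 276 283 [ 0.5339 -0.2765  0.057 ]
[[231.8, 177.9], [239.9, 192.5]]
[[231.8, 177.9], [239.9, 192.5]]
```

View pics/c6.png

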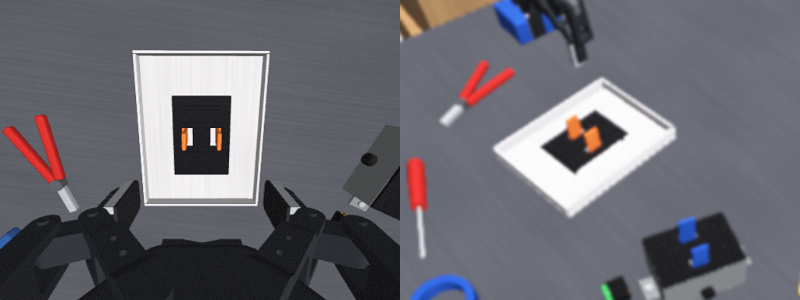

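The cover lies flat, centred in the tray at about (201,135) in the wrist half. Its tabs have sprung out to about 57 mm across (54 nominal), and the blue tabs haven't shifted by a pixel. Handing in.

```bash
python3 -c "
from bench import r
print(r.hand_in())"
```

```text
the job is handed in; nothing more can be done
None
```

I unclipped the orange-tab cover, lifted it off, lowered it into the parts tray and let go. The job is handed in at about 10.5 s of the 42 s allowed; no verdict is reported.

- **Squeeze and lift:** the grip closed to 38 mm across the tabs at 28 N, and the cover came off with a straight lift.
- **Placing:** I lowered it until it touched the tray floor, with about 7 N of contact at the expected height. The gripper then opened fully and backed off about 165 mm.
- **Last checks:** the cover lies flat and right way up near the tray centre, and the gripper is clear with no force on it. The tabs measure about 57 mm across against 54 mm nominal, so they have sprung out. The blue tabs are at exactly the same pixels as at the start.
- **Disagreements:** the measured tray centre differed by up to about 12 mm in y between cameras (−0.295 to −0.307 m). I used the close wrist view, where the rim measured 189 mm against the stated 190 mm. No check failed.

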